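Rock the angle gauge to its mark and hold it for the tilt-sensor reading

ROBOT

A 6-joint arm with a two-finger parallel gripper is mounted at the origin on the work surface. World frame = base frame: x ahead of the robot, y to its left, z up, the work surface at z = 0. Lengths are in mm, angles in rad, forces in N, time in s.
With the tool pointing down it reaches from about 350 to 850 mm from the base axis. Payload 8.1 kg.
Tool frame: the origin (TCP) lies on the centre line of the jaws, within the pads' length; the fingertips stand 11 mm ahead of it and the grasp point (between the pads) lies 8 mm behind it; z points along the fingers, y is the direction in which the jaws open and shut (so a half turn about z gives the same grasp; the last joint's range is limited). The gripper opens to 85 mm and grips with 20 to 120 N. Pads are 22 mm wide; open, the fingers measure 114 mm over their backs; the gripper's body (76 mm by 85 mm) begins 54 mm behind the grasp point. The pads swing forward as they close: fully open they stand 13 mm farther back than shut.
Start: joints at [-1.293, 0.13, 1.488, -0, 1.523, -0.085], TCP at [212.956, -560.941, 242.292] pointing down, gripper open.
Joint ranges: [-2.96, 2.96], [-0.89, 2.26], [0.02, 2.5], [-1.34, 4.48], [0, 2.73], [-2.66, 2.66]. Speed limits (rad/s): [2.39, 2.39, 2.79, 3.14, 3.14, 3.14].

INTERFACE

Orientations are given as a 3x3 rotation matrix whose columns are the frame's x, y, z axes.
In Python, from rig import env gives the robot as it stands. The module is installed in compiled form; this text tells all that it offers.
- The arm moves only by the shell command python3 -m jog 'ROWS'. ROWS is JSON, one flat list of numbers, 7 for each row, row after row: the shift along the tool's x, y, z in m, then the turn, a rotation vector about the tool's x, y, z in rad, then the closure, from 0 (fully open) to 1 (shut). A call has 1 to 10 rows; each row shifts and turns the commanded pose from where the row before left it, along the tool's axes as they then stand; what a row does not reach is not made up. A row lasts 1/10 s, in which the tool goes at most 50 mm and 8.59 degrees, less where a joint would pass 70% of its speed; a pose out of reach is approached as far as the arm can. A call is refused whole if a number of a shift passes 0.05 or a number of a turn 0.15, either way. A call with a gripper value outside its range is refused whole. The fingers move at their own pace and stop on an object; the grip force is fixed at half the most. Time passes only in rows, so rows that do not move let the fingers close. It gives the time, the measured TCP pose, the force and the opening at its end, in the units of the state.
- env.observe(): the state, without advancing time (a new reading comes with each control period).
- env.capture(name): name is "scene" or "side" or "wrist"; returns a dict with "image" (400x640x3 uint8, red, green, blue), "depth" (400x640 float32, mm along the optical axis (not along the pixel's ray), 0 where there is no reading), "camera_matrix" (3x3 intrinsics, pixels), "D" ([k1, k2, p1, p2, k3] as OpenCV has them; the pictures are not rectified), "R" (3x3) and "t" (3): a world point X has camera coordinates R X + t. Camera axes: x right, y down, z forward; pixel columns grow to the right and rows downward; lengths in mm; the calibration is good to about 2 mm. A picture is of the moment at which its call begins.
- env.job_done(): hands the job in, once; it reports no verdict.
The state is a dict: "time": time; "joint_pos": joint angles; "joint_velocities": joint speeds; "joint_torque": joint torques, N m; "tool_pos": TCP position; "ee_rot": TCP orientation; "ft_force": force on the tool from outside, world axes, zero at the start; "moment": the same for the moment, N m; "gripper_width": finger opening in mm.
Only numpy, scipy, OpenCV 4.12 (cv2) and the standard library are available. Lean on these libraries where they do the work, as an engineer would, in place of code of your own. Each camera call takes 0.05 s, during which the arm holds its last target.

TASK

The tilt sensor screwed to the foot of the dial angle gauge is to be calibrated: take the gauge by the ribbed grip on its top and set it down gently, level and square, with the middle of its foot across the crown (the higher, rounded hump) of the handrail offcut. Keeping it bearing on the crown, rock it sideways until the hanging pointer settles on the wide marker tab inside the dial's rim, and finish while still holding it there: gripped, dial upright, motionless and carried by nothing but your hand and the crown. Leave everything else on the table where it is.

Things in the scene. Friction and masses are not known exactly. Their poses are not given: they have to be found in the camera images.
- gauge: Pendulum angle gauge, about 0.5 kg, standing loose on the table on its foot, dial on its +x side. Foot: aluminium bar 160 mm long (y), 34 mm wide (x), 14 mm high, flat underneath. Round housing 116 mm across, 24 mm thick (x), centre 70 mm above the underside. On top a ribbed rubber grip. 160 mm high in all. A small green sensor board sits on the foot at +y. Origin: centre of the foot's underside; z up, y along the foot, x out of the dial.
- gauge_grip (a point): Centre of the ribbed grip: a block 30 mm thick (x, the way to grasp it), 44 mm wide (y), 36 mm high, from 124 to 160 mm above the foot's underside; this point is 142 mm above it. Axes as the gauge.
- gauge_foot (a point): Centre of the flat underside of the gauge's foot (the gauge's origin). Axes as the gauge.
- pointer (a joint): The black pointer with its round bob, pivoted at the dial's centre and swinging freely, lightly damped (it stops about a second after the gauge does). Angle relative to the gauge, rad, about the gauge's x axis; 0 = along the gauge's -z (it hangs there when the gauge is level). It always hangs plumb, so turning the gauge by +a about its x axis makes it settle at -a.
- marker (a joint): Stiff steel bezel ring round the dial, preset and not to be turned; it carries one dark tab 8 mm wide and 14 mm long inside the rim (38 to 52 mm from the dial's centre), broader than the dial's thin ticks (one per 10 degrees). Angle of the tab, rad, same axis, zero and sign as the pointer; between 0.24 and 0.46, so to bring the pointer to it the gauge is turned by minus this value about its x axis.
- pointer_tip (a point): Tip of the pointer, 46 mm from the dial's centre.
- marker_tip (a point): Middle of the tab's width, also 46 mm from the dial's centre and in the pointer's plane: where the pointer's tip should settle.
- offcut: Offcut of moulded timber handrail, 90 mm long (x), 70 mm wide (y), screwed to a 130 x 130 mm, 9 mm thick plywood board; fixed. Uneven top: the crown, a rounded ridge of 28 mm radius along x whose top is 73 mm above the table, and at +y, 30 mm beside it, a lower bead whose top is 53 mm above the table (the foot, rocked on the crown, does not reach it below 0.6 rad). Origin: on the table below the middle of the crown; x along the crown, z up.
- crown (a point): Middle of the top line of the crown, 73 mm above the table; axes as the offcut. The gauge stands square across it when the gauge's x is parallel to this x.
- can: Drink can, 66 mm across, 118 mm high. Bystander.
- lcd: Small display board, 36 x 80 x 13 mm, lying between the task's things. Bystander.
- controller: Controller board, 100 x 58 x 21 mm, lying between the task's things. Bystander.
- kit_tray: White compartment tray with modules, 150 x 200 x 32 mm. Bystander.
- kit_lid: Green clear plastic case half, 170 x 240 x 22 mm. Bystander.
- screwdriver: Screwdriver lying on the table. Bystander.
- tape: Empty cardboard tape core, 90 mm across, 24 mm high. Bystander.
- snack_box: Cardboard snack box, 60 x 130 x 170 mm, standing. Bystander.

How it is judged:
By the outcome, as a careful person would: the job done as asked, in the order asked, and still so for the second after the job is handed in, while the arm keeps its last pose, push and grip.
It also fails if it takes over 51 s, if anything falls off the work surface, if the arm or the gripper's body presses on something with over 40 N, if the wrist force passes 120 N, or if a joint passes its speed limit or range.

## Working session

There is one attempt and no reset: what is moved stays moved. The work goes in short steps, Python scripts to look and compute and a shell command to move; the robot and the scene stay as the last step left them, time stands still between calls to the robot, and variables do not carry over. Pictures are saved under pics/ and viewed, and the job is handed in when it is done.

```bash
mkdir -p pics
cat > h.py <<'E'
import numpy as np, cv2
from rig import env
np.set_printoptions(precision=4,suppress=True)
def cap(n,f):
    c=env.capture(n); cv2.imwrite('pics/'+f+'.png',c['image'][:,:,::-1]); np.savez('pics/'+f+'.npz',**c); return c
def world(c,u,v,d=None):
    K=c['camera_matrix'];D=np.array(c['D'])
    if d is None:
        d=c['depth'][int(round(v)),int(round(u))]
    p=cv2.undistortPoints(np.array([[[u,v]]],float),K,D)[0,0]
    return c['R'].T@(np.array([p[0],p[1],1])*d-c['t'])
def cloud(c):
    h,w=c['depth'].shape
    uu,vv=np.meshgrid(np.arange(w),np.arange(h))
    p=cv2.undistortPoints(np.stack([uu,vv],-1).reshape(-1,1,2).astype(float),c['camera_matrix'],np.array(c['D']))[:,0]
    d=c['depth'].reshape(-1,1)
    X=(np.hstack([p,np.ones((len(p),1))])*d-np.array(c['t']))@np.array(c['R'])
    X[d[:,0]==0]=np.nan
    return X.reshape(h,w,3)
E
python3 - <<'E'
from h import *
for n in ['scene','side','wrist']:
    c=cap(n,n+'0'); print(n, -c['R'].T@c['t'], c['R'][2])
s=env.observe(); print({k:s[k] for k in ['time','tool_pos','ee_rot','ft_force','gripper_width']})
E
```

```text
scene [ 996.1369  732.0608 1459.5164] [-0.2712 -0.4518 -0.8499]
side [  65.0404  956.8558 1176.9125] [ 0.3342 -0.6281 -0.7027]
wrist [ 292.0911 -530.5723  373.1324] [-0.3083 -0.1153 -0.9443]
{'time': 0.15, 'tool_pos': array([ 212.8451, -560.5393,  241.4742]), 'ee_rot': array([[ 0.9349,  0.3549, -0.0004],
       [ 0.3549, -0.9349,  0.0014],
       [ 0.0001, -0.0015, -1.    ]]), 'ft_force': array([-0.4188, -0.2574, -0.7441]), 'gripper_width': 85.29016214735425}
```

View pics/scene0.png

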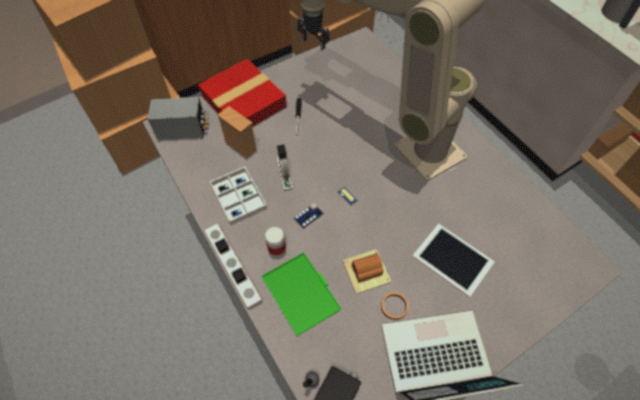

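View pics/side0.png

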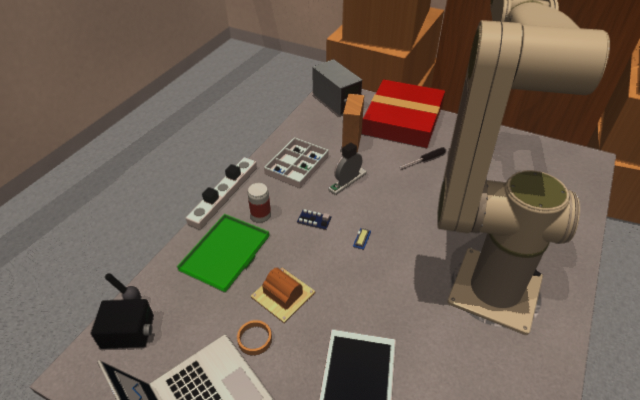

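View pics/wrist0.png

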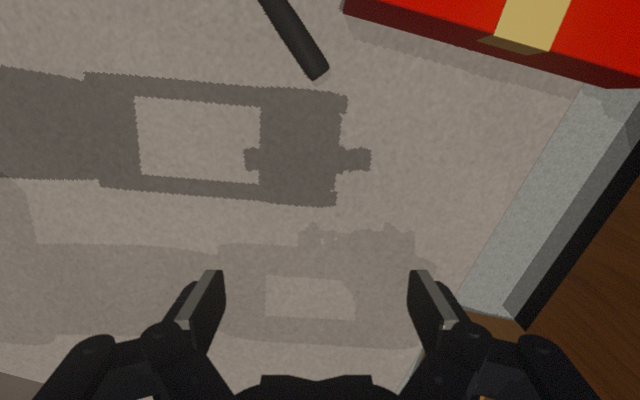

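The scene view shows the gauge at about (283,165) and the offcut at (367,266). In the side view they are at (347,168) and (282,290). I'll measure both.

Run:
```python
from h import *
for f,g,o in [('scene0',(268,140,300,195),(340,245,395,295)),('side0',(325,138,370,198),(245,260,320,322))]:
    c=dict(np.load('pics/'+f+'.npz')); X=cloud(c)
    for nm,(a,b,cc,d) in [('gauge',g),('off',o)]:
        P=X[b:d,a:cc].reshape(-1,3); P=P[np.isfinite(P[:,0])]
        print(f,nm,len(P),'z pct',np.percentile(P[:,2],[1,20,50,90,99]))
        for lo,hi in [(5,9),(9.5,18),(18,45),(45,100),(60,80),(110,170)]:
            Q=P[(P[:,2]>lo)&(P[:,2]<hi)]
            if len(Q)>5:
                m=Q[:,:2].mean(0); w,v=np.linalg.eigh(np.cov(Q[:,:2].T))
                print(lo,hi,len(Q),m,Q[:,:2].min(0),Q[:,:2].max(0),'sd',np.sqrt(w),'dir',v[:,1],np.arctan2(v[1,1],v[0,1]))
    im=c['image'][:,:,::-1]
    a=cv2.resize(im[g[1]-15:g[3]+15,g[0]-20:g[2]+20],None,fx=5,fy=5,interpolation=2)
    b=cv2.resize(im[o[1]-10:o[3]+10,o[0]-10:o[2]+10],None,fx=5,fy=5,interpolation=2)
    h=max(a.shape[0],b.shape[0])
    pad=lambda i:cv2.copyMakeBorder(i,0,h-i.shape[0],0,0,0)
    cv2.imwrite('pics/z_'+f+'.png',np.hstack([pad(a),pad(b)]))
```

```text
scene0 gauge 1751 z pct [ -8.4246  -2.7994   0.9258 106.0594 161.2066]
5 9 90 [ 545.9008 -260.1687] [ 437.4315 -395.8301] [ 646.9971 -122.2765] sd [40.1705 85.8467] dir [0.4627 0.8865] 1.0897412311286758
9.5 18 92 [ 576.5396 -199.3088] [ 441.991  -368.1149] [ 652.5273 -140.4256] sd [16.794  55.6022] dir [0.3301 0.9439] 1.2343659053948366
18 45 60 [ 579.584  -190.3065] [ 560.5852 -272.2947] [ 603.2244 -139.2519] sd [ 6.6758 39.5046] dir [0.2005 0.9797] 1.368970220975691
45 100 72 [ 580.2396 -181.1408] [ 557.6232 -278.7185] [ 593.9078 -161.6318] sd [ 7.0054 29.6707] dir [0.2105 0.9776] 1.3587223928522083
60 80 24 [ 579.9068 -184.3322] [ 557.6232 -278.7185] [ 593.9078 -161.6318] sd [ 7.1997 38.1626] dir [0.2114 0.9774] 1.3577915500261373
110 170 170 [ 569.3595 -208.2946] [ 545.7682 -246.2025] [ 588.3409 -177.8264] sd [ 8.5922 16.244 ] dir [0.3017 0.9534] 1.2643725923572553
scene0 off 2734 z pct [-7.7451 -1.5533  4.2042 63.0762 74.4819]
5 9 359 [539.0596 298.9015] [408.7742 165.3179] [646.8231 397.6956] sd [47.8156 48.9526] dir [-0.9211  0.3893] 2.741677395213059
9.5 18 277 [539.7825 311
[... 1421 characters left out ...]
t [-3.9117  0.4069  4.359  61.8561 75.829 ]
5 9 529 [530.7434 283.3525] [396.7753 138.9828] [674.9813 405.4651] sd [58.5535 63.453 ] dir [-0.368   0.9298] 1.9476252577928337
9.5 18 542 [518.1714 304.3294] [451.7964 175.7008] [680.3632 412.1672] sd [43.6828 50.6793] dir [-0.9377 -0.3476] -2.786631526529682
18 45 263 [524.3811 316.9587] [477.129  241.2742] [679.8008 417.9145] sd [32.0534 51.8908] dir [-0.973  0.231] 2.9084846496077352
45 100 789 [525.5475 300.2113] [478.423  255.8891] [579.5832 337.277 ] sd [17.4437 27.8558] dir [-0.9905  0.1376] 3.003567203458871
60 80 493 [525.5172 291.5566] [478.6844 256.5693] [576.3217 321.8502] sd [12.9343 27.1399] dir [-0.9781  0.2079] 2.9321276096971753
```

View pics/z_scene0.png

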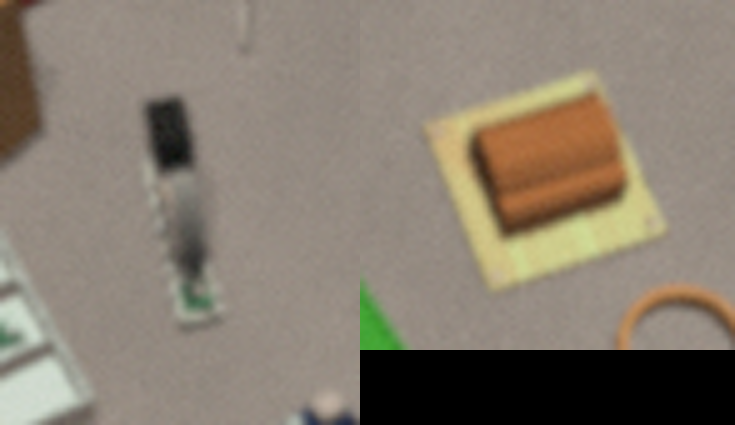

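View pics/z_side0.png

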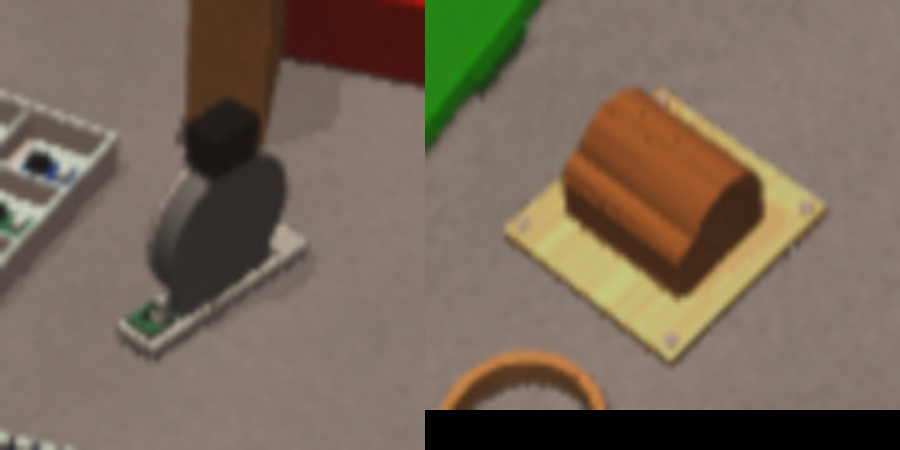

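Run:
```python
from h import *
for f in ['scene0','side0','wrist0']:
    c=dict(np.load('pics/'+f+'.npz')); print(f,c['camera_matrix'].ravel()[[0,4,2,5]],c['D'])
    if f=='wrist0':
        s=env.observe();R=s['ee_rot'];T=s['tool_pos']
        C=-c['R'].T@c['t']; print('cam in tool',R.T@(C-T),'axes (rows cam x,y,z in tool)',c['R']@R, 'TCP in cam', c['R']@T+c['t'])
c=dict(np.load('pics/scene0.npz'));X=cloud(c)
for nm,(u,v) in dict(snack=(237,118),snackb=(225,110),snackr=(253,122),can=(275,233),lcd=(347,196),ctrl=(308,216),sd=(298,108),sdt=(297,133),traytop=(243,168),tape=(395,305),lidr=(337,305)).items(): print(nm,np.nanmedian(X[v-1:v+2,u-1:u+2].reshape(-1,3),0))
def fit(c,box,zlo,zhi):pass
# crown cylinder fit combining both views
from scipy.optimize import least_squares
for fs in (['scene0'],['side0'],['scene0','side0']):
    P=[]
    for f,(a,b,cc,d) in [('scene0',(340,245,395,295)),('side0',(245,260,320,322))]:
        if f in fs:
            c=dict(np.load('pics/'+f+'.npz'));P.append(cloud(c)[b:d,a:cc].reshape(-1,3))
    P=np.vstack(P);P=P[np.isfinite(P[:,0])];Q=P[(P[:,2]>35)&(P[:,2]<90)]
    def ang(p): return np.array([np.cos(p[2]),np.sin(p[2])]),np.array([-np.sin(p[2]),np.cos(p[2])])
    def prof(y,z0=0):
        r=28; zc=73-28
        return zc+np.sqrt(np.maximum(r*r-y*y,1))
    p=np.array([530,287,-.2])
    for it in range(5):
        ax,ay=ang(p);y=(Q[:,:2]-p[:2])@ay
        S=Q[(np.abs(y)<17)&(Q[:,2]>55)]
        def res(q):
            ax,ay=ang([0,0,q[1]]);y=(S[:,:2]-np.array([530,287]))@ay-q[0]
            return np.hypot(y,S[:,2]-45-q[2])-28
        ax0,ay0=ang(p)
        r=least_squares(res,[(p[:2]-[530,287])@ay0,p[2],0],loss='soft_l1')
        ax,ay=ang([0,0,r.x[1]])
        xs=(S[:,:2]-[530,287])@ax
        h=np.percentile(xs,[1,99]);
        p=np.r_[np.array([530,287])+ay*r.x[0]+ax*h.mean(),r.x[1]]
    print(fs,'crown',p,'dz',r.x[2],'xrange',h,np.diff(h),len(S))
    # bounding: all top pts
    x=(Q[:,:2]-p[:2])@ax;print('all x',np.percentile(x,[1,99]),'y',np.percentile((Q[:,:2]-p[:2])@ay,[1,99]))
```

```text
scene0 [451.7165 451.7165 314.8124 202.2107] [-0.0865  0.      0.      0.      0.    ]
side0 [490.7708 490.7708 315.559  198.8369] [0.0427 0.     0.     0.     0.    ]
wrist0 [321.7768 321.7768 315.909  205.2112] [-0.0042  0.      0.      0.      0.    ]
cam in tool [  84.7382   -0.0841 -131.6483] axes (rows cam x,y,z in tool) [[ 0.0006  1.      0.0004]
 [-0.9442  0.0007 -0.3293]
 [-0.3293 -0.0002  0.9442]] TCP in cam [  0.0926  36.6575 152.2105]
snack [ 635.8158 -434.5227  170.941 ]
snackb [ 657.1    -497.57    170.3006]
snackr [ 548.6645 -506.8065   26.9885]
can [745.9568  51.7839 118.8826]
lcd [417.301    4.541   14.5749]
ctrl [587.026   -0.1877   8.7043]
sd [ 347.4189 -475.6139   23.0281]
sdt [ 412.3566 -375.4746   -0.6285]
traytop [ 693.0991 -313.2102   26.2064]
tape [516.7427 442.2158   0.1718]
lidr [682.487  341.9543   9.1524]
['scene0'] crown [528.4714 284.2414  -0.206 ] dz -1.683737207021535 xrange [-45.5671  43.7032] [89.2703] 247
all x [-44.9421  44.816 ] y [-22.2495  41.4271]
['side0'] crown [526.2521 285.5097  -0.2455] dz 1.4200894916773983 xrange [-48.274   41.7271] [90.0011] 360
all x [-46.0048  44.8216] y [-22.6848  43.8681]
['scene0', 'side0'] crown [527.2383 285.2408  -0.2367] dz 0.3410182435104302 xrange [-47.9908  43.4463] [91.4372] 611
all x [-46.5462  45.8248] y [-22.6102  43.5998]
```

```bash
cat >> h.py <<'E'
from scipy.linalg import logm,expm
from scipy.spatial.transform import Rotation as Ro
def mk(R,p):
    T=np.eye(4);T[:3,:3]=R;T[:3,3]=p;return T
def plan(p,R,N,p0=None,R0=None):
    s=env.observe()
    if p0 is None:p0,R0=s['tool_pos'],s['ee_rot']
    U,_,V=np.linalg.svd(R0);R0=U@V
    D=np.linalg.inv(mk(R0,p0))@mk(R,p)
    M=np.real(expm(logm(D)/N))
    sh=M[:3,3]/1000;rv=Ro.from_matrix(M[:3,:3]).as_rotvec()
    print(N,'rows',np.round(sh,4),np.round(rv,4),'|mm|',np.linalg.norm(sh)*1000,'deg',np.degrees(np.linalg.norm(rv)))
    T=mk(R0,p0);Z=[]
    for i in range(N): T=T@M;Z.append(T[:3,3])
    print(np.round(np.array(Z)[::max(1,N//5)]))
def down(yaw,tilt=0):
    # tool x = gauge y, tool y = gauge x ; tilt about tool x
    d=np.array([np.cos(yaw),np.sin(yaw),0]);gy=np.array([-d[1],d[0],0])
    return np.c_[gy,d,[0,0,-1]]@Ro.from_rotvec([tilt,0,0]).as_matrix()
E
python3 - <<'E'
from h import *
plan([600,-290,290],down(-.28),11)
R=down(-.28,.7);D=np.array([577.5,-212,70]);p=D-120*R[:,2]-65*R[:,0]
print(p);plan(p,R,6,[600,-290,290],down(-.28))
E
```

```text
11 rows [ 0.0438  0.0077 -0.0044] [-0.0001 -0.0001 -0.0844] |mm| 44.72330736689253 deg 4.833609232892042
[[ 257. -552.  246.]
 [ 341. -525.  255.]
 [ 420. -483.  264.]
 [ 491. -429.  272.]
 [ 551. -364.  281.]
 [ 600. -290.  290.]]
[ 633.8324 -295.8326  161.7811]
6 rows [0.0006 0.0118 0.0192] [0.1167 0.     0.    ] |mm| 22.567656584586636 deg 6.684507609859605
[[ 612. -293.  271.]
 [ 621. -295.  250.]
 [ 628. -296.  229.]
 [ 632. -297.  207.]
 [ 634. -297.  184.]
 [ 634. -296.  162.]]
```

```bash
python3 -m jog '[0.0438,0.0077,-0.0044,0,0,-0.0844,0, 0.0438,0.0077,-0.0044,0,0,-0.0844,0, 0.0438,0.0077,-0.0044,0,0,-0.0844,0, 0.0438,0.0077,-0.0044,0,0,-0.0844,0, 0.0438,0.0077,-0.0044,0,0,-0.0844,0, 0.0438,0.0077,-0.0044,0,0,-0.0844,0, 0.0438,0.0077,-0.0044,0,0,-0.0844,0, 0.0438,0.0077,-0.0044,0,0,-0.0844,0, 0.0438,0.0077,-0.0044,0,0,-0.0844,0, 0.0438,0.0077,-0.0044,0,0,-0.0844,0]' && python3 -m jog '[0.0438,0.0077,-0.0044,0,0,-0.0844,0, 0.0006,0.0118,0.0192,0.1167,0,0,0, 0.0006,0.0118,0.0192,0.1167,0,0,0, 0.0006,0.0118,0.0192,0.1167,0,0,0, 0.0006,0.0118,0.0192,0.1167,0,0,0, 0,0,0,0,0,0,0, 0,0,0,0,0,0,0]'
python3 - <<'E'
from h import *
c=cap('wrist','w1');s=env.observe();print(s['time'],s['tool_pos'],s['ee_rot'],s['ft_force'],s['joint_pos'])
E
```

```text
time: 1.15
tool_pos: [577.8, -327.0, 285.8]
ee_rot: [[0.353, 0.936, -0.001], [0.936, -0.353, 0.0], [0.0, -0.001, -1.0]]
ft_force: [0.6, 0.1, -0.1]
gripper_width: 85.5
time: 1.85
tool_pos: [630.6, -296.3, 200.6]
ee_rot: [[0.276, 0.856, -0.438], [0.961, -0.244, 0.128], [0.002, -0.456, -0.89]]
ft_force: [-0.2, -0.2, 1.7]
gripper_width: 85.5
1.9 [ 631.6983 -297.1483  208.0583] [[ 0.276   0.86   -0.4292]
 [ 0.9612 -0.2469  0.1233]
 [ 0.0001 -0.4466 -0.8947]] [-0.362   0.19    1.5891] [-0.4702  0.9318  0.5526 -0.0987  2.1107 -0.2218]
```

View pics/w1.png

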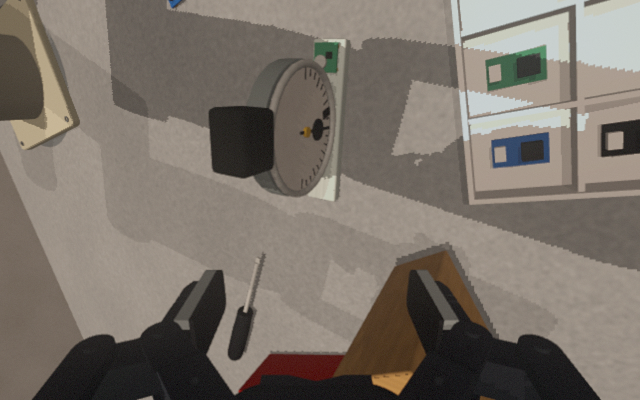

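The wrist view shows the dial at about (300,125). The pointer bob is at (317,130) and the marker tab at about (326,113), on the +y side. I'll go a bit lower and more face-on to get a better reading.

Run:
```python
from h import *
R=down(-.28,.85);D=np.array([577.5,-212,70]);p=D-95*R[:,2]-75*R[:,0]
print(p);plan(p,R,5)
```

```text
[ 625.3654 -303.8031  132.6984]
5 rows [-0.0016  0.0081  0.0129] [0.0774 0.     0.0001] |mm| 15.27389495968306 deg 4.43533610652915
[[ 633. -299.  193.]
 [ 633. -301.  178.]
 [ 631. -302.  163.]
 [ 629. -303.  148.]
 [ 625. -304.  133.]]
```

```bash
python3 -m jog '[-0.0016,0.0081,0.0129,0.0774,0,0,0, -0.0016,0.0081,0.0129,0.0774,0,0,0, -0.0016,0.0081,0.0129,0.0774,0,0,0, -0.0016,0.0081,0.0129,0.0774,0,0,0, -0.0016,0.0081,0.0129,0.0774,0,0,0, 0,0,0,0,0,0,0, 0,0,0,0,0,0,0, 0,0,0,0,0,0,0]'
python3 - <<'E'
from h import *
c=cap('wrist','w2');s=env.observe();print(s['time'],s['tool_pos'],s['ee_rot'],s['joint_pos'])
im=c['image'][:,:,::-1]
cv2.imwrite('pics/w2z.png',cv2.resize(im[30:230,200:400],None,fx=3,fy=3,interpolation=cv2.INTER_CUBIC))
E
```

```text
time: 2.7
tool_pos: [600.1, -293.1, 137.0]
ee_rot: [[0.274, 0.655, -0.704], [0.962, -0.19, 0.197], [-0.004, -0.731, -0.682]]
ft_force: [-0.1, 0.5, 0.3]
gripper_width: 85.1
2.75 [ 599.7843 -292.8948  135.965 ] [[ 0.2737  0.6542 -0.7051]
 [ 0.9618 -0.1894  0.1977]
 [-0.0042 -0.7322 -0.681 ]] [-0.4592  1.4269  0.0224 -0.2259  2.4928 -0.3028]
```

View pics/w2.png

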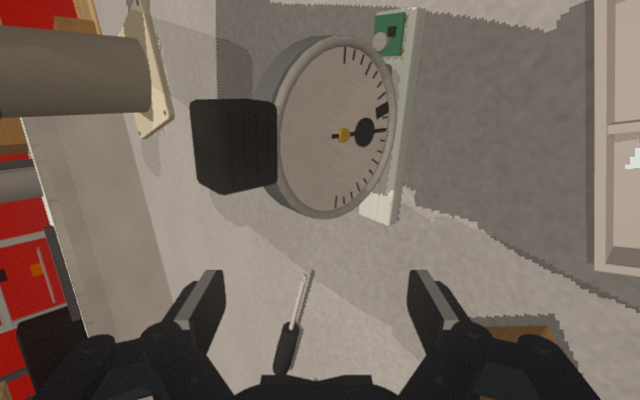

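View pics/w2z.png

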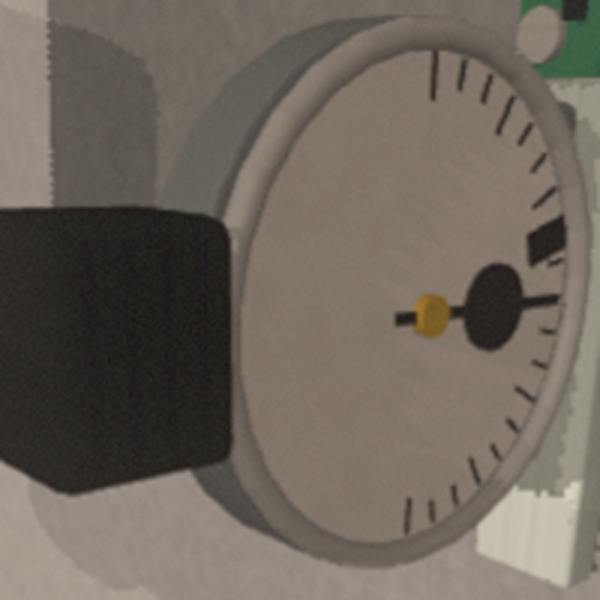

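The tab is at zoom (546,240), which is full-image (382,110). The pointer tip is near (386,130), and ticks every 10° are visible. I'll compute the angle on the dial plane.

```bash
cat > dial.py <<'E'
from h import *
from scipy.optimize import least_squares
c=dict(np.load('pics/w2.npz'));X=cloud(c)
im=c['image'].astype(int); g=im.sum(2)/3
# dial face plane from depth
m=np.zeros((400,640),bool); m[60:200,290:370]=1
m&=(g>95)&(g<150)
P=X[m];P=P[np.isfinite(P[:,0])]
P=P[np.abs((P-np.median(P,0))@np.array([.96,-.28,0]))<12]
for _ in range(5):
    ctr=P.mean(0);n=np.linalg.svd(P-ctr,full_matrices=False)[2][2]
    r=(P-ctr)@n;P=P[np.abs(r)<max(1.5,2*r.std())]
n*=np.sign(n[0]);print('face n',n,'yaw',np.arctan2(n[1],n[0]),'ctr',ctr,len(P),r.std())
yaw=np.arctan2(n[1],n[0])
d=np.array([np.cos(yaw),np.sin(yaw),0]);gy=np.array([-d[1],d[0],0])
C=-c['R'].T@c['t']
def onp(u,v):
    p=cv2.undistortPoints(np.array([[[u,v]]],float),c['camera_matrix'],c['D'])[0,0]
    ray=c['R'].T@np.r_[p,1]; t=((ctr-C)@d)/(ray@d); return C+t*ray
blk=cv2.resize(c['image'],None,fx=4,fy=4,interpolation=cv2.INTER_CUBIC).astype(int).sum(2)/3
bw=(blk<85).astype(np.uint8)
k,l,st,cen=cv2.connectedComponentsWithStats(bw)
pts=[]
for i in range(1,k):
    u,v=(cen[i]+.5)/4-.5
    if 330<u<394 and 38<v<215 and 20<st[i,4]<6000:
        w=onp(u,v);pts.append((u,v,st[i,4],w@gy,w[2]));
pts=np.array(pts);print(pts)
E
python3 dial.py
```

```text
face n [ 0.9457 -0.325  -0.0016] yaw -0.3310003026981976 ctr [ 569.3232 -220.306    79.134 ] 9887 0.4614241375270521
[[ 343.0507   50.646  3066.       23.5572   71.1627]
 [ 353.6053   54.3462  330.       22.2037   61.4483]
 [ 361.7922   59.2094  305.       19.9442   53.2746]
 [ 367.965    67.8901  414.       15.166    46.331 ]
 [ 389.0451   67.9922  416.       16.0941   22.9811]
 [ 374.6939   74.1758  236.       11.5968   38.5869]
 [ 379.178    83.7702  198.        5.6276   32.5584]
 [ 381.371    95.236   313.       -1.9282   28.6733]
 [ 381.7944  109.7983 2483.      -11.9498   26.3591]
 [ 384.6914  116.9642  143.      -17.2185   21.8336]
 [ 334.9968  135.8481  577.      -26.4062   74.0776]
 [ 343.7105  138.8443  301.      -29.1496   65.4961]
 [ 382.303   140.053   132.      -34.2442   21.6743]
 [ 379.5171  151.0908  139.      -42.4486   23.7312]
 [ 374.6857  161.0736  214.      -49.5421   28.5806]
 [ 370.4649  171.4355  153.      -57.0392   32.5958]
 [ 364.6908  180.2509  133.      -62.9218   38.7162]
 [ 357.7884  186.7018  228.      -66.5284   46.3342]
 [ 351.0915  194.5671  164.      -71.2159   53.3707]
 [ 335.4663  201.412   304.      -72.7125   69.897 ]
 [ 343.489   199.8983  193.      -73.541    61.4385]]
```

```bash
cat >> dial.py <<'E'
print('---')
def onh(u,v,h):
    p=cv2.undistortPoints(np.array([[[u,v]]],float),c['camera_matrix'],c['D'])[0,0]
    ray=c['R'].T@np.r_[p,1]; t=((ctr-C)@d+h)/(ray@d); w=C+t*ray; return np.array([w@gy+25.68,w[2]-70])
lab=l[int((109.8+.5)*4),int((381.8+.5)*4)]
ys,xs=np.where(l==lab); 
cnt=cv2.minAreaRect(np.c_[xs,ys].astype(np.float32));
for h in [0,1,2,3,4,5,6]:
    Q=np.array([onh((x+.5)/4-.5,(y+.5)/4-.5,h) for x,y in zip(xs,ys)])
    a=Q.mean(0);r=np.hypot(*Q.T);w,v=np.linalg.eigh(np.cov(Q.T));e=v[:,1]*-np.sign(v[1,1])
    ang=np.arctan2(a[0],-a[1]);per=Q@np.array([np.cos(ang),np.sin(ang)])
    pt=onh(385.8,129.8,h); pv=onh(344,135.2,h); bob=onh(364.5,132.3,h)
    print(h,'tab ang',ang,'axis ang',np.arctan2(e[0],-e[1]),'r',np.percentile(r,[1,50,99]),'w',np.ptp(per),'sd',np.sqrt(w),'tip',pt,'bob',bob,'piv',pv)
print('cam lateral',(C-ctr)@gy,(C-ctr)@d,C[2]-70)
foot=ctr.copy(); D0=gy*(-25.68)+d*(ctr@d); print('dial ctr on face',D0)
E
python3 dial.py | sed -n '/---/,$p'
python3 - <<'E'
import cv2
im=cv2.imread('pics/w2.png');cv2.imwrite('pics/w2zz.png',cv2.resize(im[85:150,330:400],None,fx=8,fy=8,interpolation=cv2.INTER_CUBIC))
E
```

```text
---
0 tab ang 0.3044979927018369 axis ang 0.29157331998828495 r [38.3913 45.8089 53.5159] w 9.056244761587257 sd [2.4575 4.4159] tip [ -1.133  -51.3878] bob [ -0.9225 -25.9536] piv [-1.0706 -4.5559]
1 tab ang 0.31685579016040477 axis ang 0.29157331998828523 r [37.1684 44.5082 52.1608] w 8.95640090898737 sd [2.4404 4.3853] tip [ -0.8903 -49.9437] bob [ -0.6812 -24.6861] piv [-0.8283 -3.4369]
2 tab ang 0.3299440727633983 axis ang 0.2915733199882845 r [35.9468 43.2322 50.8138] w 8.922748130673654 sd [2.4234 4.3546] tip [ -0.6476 -48.4996] bob [ -0.44   -23.4186] piv [-0.5861 -2.3179]
3 tab ang 0.34382467429234087 axis ang 0.2915733199882848 r [34.7195 41.9664 49.4787] w 8.970325751320853 sd [2.4063 4.3239] tip [ -0.4049 -47.0555] bob [ -0.1988 -22.151 ] piv [-0.3438 -1.1989]
4 tab ang 0.358565918647229 axis ang 0.29157331998828506 r [33.5183 40.7162 48.163 ] w 9.057853912589621 sd [2.3892 4.2933] tip [ -0.1622 -45.6114] bob [  0.0425 -20.8835] piv [-0.1015 -0.0799]
5 tab ang 0.37424336615285203 axis ang 0.29157331998828473 r [32.3235 39.4806 46.8595] w 9.172502680940465 sd [2.3722 4.2626] tip [  0.0805 -44.1673] bob [  0.2837 -19.616 ] piv [0.1408 1.039 ]
6 tab ang 0.3909406344454446 axis ang 0.2915733199882853 r [31.1346 38.2261 45.5633] w 9.29369104537352 sd [2.3551 4.232 ] tip [  0.3233 -42.7232] bob [  0.525  -18.3484] piv [0.383 2.158]
cam lateral 31.472153604467454 144.04732812047766 156.63036011010428
dial ctr on face [ 568.5573 -222.5347    0.    ]
```

View pics/w2zz.png

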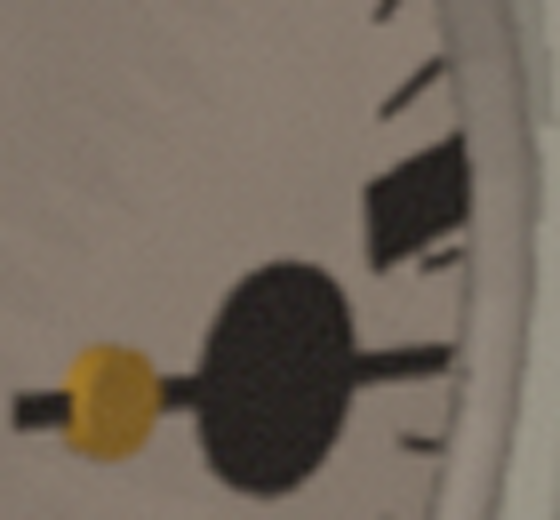

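```bash
cat >> dial.py <<'E'
print('=====')
# subpixel edges of tab: search along gauge perpendicular direction in rectified face image
S=10
def rect(h,img):
    # rectified: y' right -10..35mm ; z -60..-25
    yy=np.arange(-40,40,1/S);zz=np.arange(-15,-58,-1/S)
    Y,Z=np.meshgrid(yy,zz)
    W=gy[None,None]*(Y-25.68)[...,None]+d*(ctr@d+h)+np.array([0,0,1.])*(Z+70)[...,None]
    uv,_=cv2.projectPoints(W.reshape(-1,1,3),cv2.Rodrigues(c['R'])[0],c['t'],c['camera_matrix'],c['D'])
    uv=uv.reshape(Y.shape+(2,)).astype(np.float32)
    return cv2.remap(img,uv[...,0],uv[...,1],cv2.INTER_CUBIC)
for h in (0,1,2,4):
    cv2.imwrite('pics/rect%d.png'%h,rect(h,c['image'])[:,:,::-1])
G=rect(0,c['image']).astype(float).mean(2)
a0=.30;e=np.array([np.sin(a0),-np.cos(a0)]);q=np.array([np.cos(a0),np.sin(a0)])
L=[];
for r in np.arange(39,52,1.):
    t=np.arange(-9,9,.05);pos=r*e+t[:,None]*q
    v=cv2.remap(G.astype(np.float32),((pos[:,0]+40)*S).astype(np.float32)[None],((-15-pos[:,1])*S).astype(np.float32)[None],1)[0]
    dk=v<80
    i=np.where(dk&(np.abs(t)<5.5))[0]
    if len(i): print(r,t[i[0]],t[i[-1]],v.min().round(),v[:10].mean().round()); L.append((r,t[i[0]],t[i[-1]]))
E
python3 dial.py | sed -n '/=====/,$p'
```

```text
=====
39.0 -3.6999999999999247 4.200000000000188 50.0 119.0
40.0 -4.09999999999993 4.300000000000189 29.0 119.0
41.0 -3.9499999999999282 4.250000000000188 29.0 120.0
42.0 -3.8999999999999275 4.200000000000188 29.0 121.0
43.0 -3.999999999999929 4.40000000000019 31.0 121.0
44.0 -3.999999999999929 4.500000000000192 33.0 122.0
45.0 -4.199999999999932 4.450000000000191 32.0 122.0
46.0 -5.49999999999995 4.450000000000191 32.0 123.0
47.0 -5.49999999999995 4.40000000000019 32.0 123.0
48.0 -3.849999999999927 4.40000000000019 32.0 121.0
49.0 -3.999999999999929 4.35000000000019 29.0 120.0
50.0 -3.9499999999999282 4.300000000000189 31.0 118.0
51.0 -3.999999999999929 4.500000000000192 33.0 112.0
```

View pics/rect0.png

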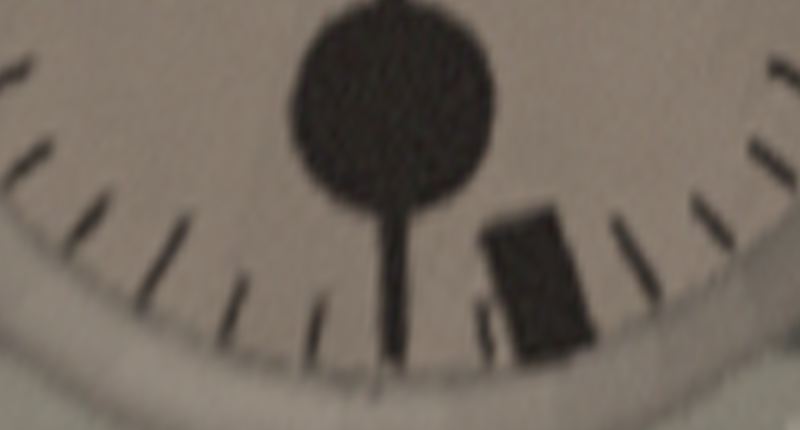

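The rectified dial is clean. The tab is 8 mm wide with its centre at ≈0.307 rad (17.6°), which is inside the given range. Next I'll fit the grip block's position.

Run:
```python
from h import *
for f in ['w2','w1']:
    c=dict(np.load('pics/%s.npz'%f));X=cloud(c).reshape(-1,3)
    d=np.array([np.cos(-.331),np.sin(-.331),0]);gy=np.array([-d[1],d[0],0])
    m=np.isfinite(X[:,0])&(X[:,2]>126)&(X[:,2]<165)&(np.hypot(X[:,0]-560,X[:,1]+220)<45)
    P=X[m];print(f,len(P),'d',np.percentile(P@d,[0.5,2,50,98,99.5]),'gy',np.percentile(P@gy,[.5,2,50,98,99.5]),'z',np.percentile(P[:,2],[50,98]))
    T=P[P[:,2]>157];print('top',len(T),'d',np.percentile(T@d,[1,50,99]),'gy',np.percentile(T@gy,[1,50,99]),T[:,2].mean())
    import cv2
    print(cv2.minAreaRect(T[:,:2].astype(np.float32)))
    # foot top
    F=X[np.isfinite(X[:,0])&(X[:,2]>11)&(X[:,2]<16)&(np.hypot(X[:,0]-560,X[:,1]+220)<95)]
    print('foot',len(F),np.percentile(F@d,[1,99]),np.percentile(F@gy,[1,99]),cv2.minAreaRect(F[:,:2].astype(np.float32)))
```

```text
w2 7470 d [592.6463 594.2183 617.517  619.0711 619.3449] gy [-46.2971 -45.2601 -22.686   -3.7157  -3.6397] z [151.0308 160.7565]
top 2588 d [592.4206 609.9306 618.4199] gy [-45.7008 -23.3632  -4.3289] 159.74429317641952
((563.8081665039062, -220.56820678710938), (43.436649322509766, 29.414981842041016), 71.36266326904297)
foot 3554 [589.7396 620.5025] [-104.1163   53.5323] ((563.0394897460938, -220.45196533203125), (160.02268981933594, 33.86457061767578), 70.83015441894531)
w1 4274 d [589.5803 591.2458 614.8559 618.6257 618.8735] gy [-46.342  -45.4046 -23.1475  -3.7834  -3.6991] z [158.946 161.246]
top 2420 d [589.6786 606.071  617.9318] gy [-46.0474 -23.9175  -4.463 ] 160.02010990354154
((562.5974731445312, -220.2489013671875), (43.50760269165039, 30.323150634765625), 71.34431457519531)
foot 1784 [587.5937 620.0885] [-104.5324   53.3785] ((562.2719116210938, -220.42678833007812), (158.93338012695312, 34.51594161987305), 71.01789855957031)
```

Gauge: centre (562.8,-220.4), yaw -0.330. The foot came out at 160×34, the grip at 44×30 and the top at z 160, so all the sizes agree. Next I'll go above it.

Run:
```python
from h import *
plan([590,-285,240],down(-.33),7)
plan([562.8,-220.4,200],down(-.33),2,[590,-285,240],down(-.33))
```

```text
7 rows [ 0.0005 -0.0084 -0.0129] [-0.1173  0.0037  0.0069] |mm| 15.388126976978057 deg 6.737114125683616
[[ 603. -293.  151.]
 [ 605. -293.  166.]
 [ 606. -293.  182.]
 [ 604. -292.  197.]
 [ 601. -290.  212.]
 [ 596. -288.  226.]
 [ 590. -285.  240.]]
2 rows [ 0.0262 -0.0233  0.02  ] [0. 0. 0.] |mm| 40.35157989472036 deg 7.257735201507155e-16
[[ 576. -253.  220.]
 [ 563. -220.  200.]]
```

```bash
python3 -m jog '[0.0005,-0.0084,-0.0129,-0.1173,0.0037,0.0069,0, 0.0005,-0.0084,-0.0129,-0.1173,0.0037,0.0069,0, 0.0005,-0.0084,-0.0129,-0.1173,0.0037,0.0069,0, 0.0005,-0.0084,-0.0129,-0.1173,0.0037,0.0069,0, 0.0005,-0.0084,-0.0129,-0.1173,0.0037,0.0069,0, 0.0005,-0.0084,-0.0129,-0.1173,0.0037,0.0069,0, 0.0005,-0.0084,-0.0129,-0.1173,0.0037,0.0069,0, 0.0262,-0.0233,0.02,0,0,0,0, 0.0262,-0.0233,0.02,0,0,0,0, 0,0,0,0,0,0,0]' && python3 -m jog '[0,0,0,0,0,0,0,0,0,0,0,0,0,0]'
python3 - <<'E'
from h import *
plan([562.8,-220.4,136],down(-.33),4)
c=cap('wrist','w3');X=cloud(c).reshape(-1,3)
T=X[np.isfinite(X[:,0])&(X[:,2]>157)&(X[:,2]<166)&(np.hypot(X[:,0]-562,X[:,1]+220)<40)]
print(cv2.minAreaRect(T[:,:2].astype(np.float32)),T[:,2].mean())
print(env.observe()['joint_pos'])
E
```

```text
time: 3.75
tool_pos: [562.1, -219.3, 189.1]
ee_rot: [[0.315, 0.946, -0.081], [0.949, -0.314, 0.026], [-0.0, -0.085, -0.996]]
ft_force: [-0.7, -0.1, -0.3]
gripper_width: 85.6
time: 3.95
tool_pos: [567.0, -224.8, 193.6]
ee_rot: [[0.317, 0.946, -0.073], [0.948, -0.316, 0.021], [-0.003, -0.076, -0.997]]
ft_force: [0.6, 0.1, -0.6]
gripper_width: 85.4
4 rows [ 0.0007 -0.0007  0.0144] [-0.019   0.0008  0.0018] |mm| 14.481882438531128 deg 1.0930865084262114
[[ 566. -224.  179.]
 [ 564. -222.  165.]
 [ 563. -221.  150.]
 [ 563. -220.  136.]]
((562.1199340820312, -219.71853637695312), (43.55524826049805, 29.789329528808594), 71.01554107666016) 159.9361721516561
[-0.4543  0.2556  1.4385 -0.0129  1.523  -0.1301]
```

View pics/w3.png

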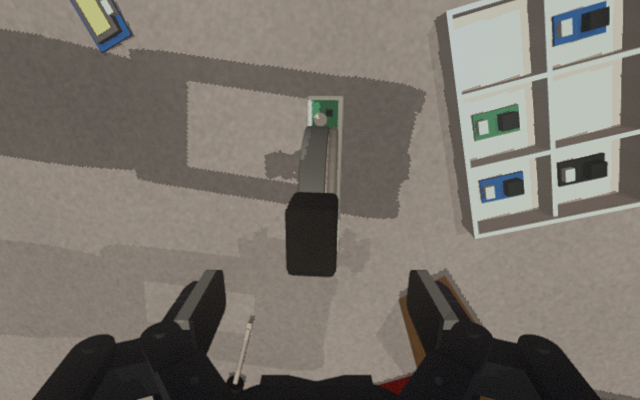

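The grip block's top is at (312,235), midway between the fingers, and everything is square. I'll descend.

```bash
python3 -m jog '[0.0007,-0.0007,0.0144,-0.019,0.0008,0.0018,0, 0.0007,-0.0007,0.0144,-0.019,0.0008,0.0018,0, 0.0007,-0.0007,0.0144,-0.019,0.0008,0.0018,0, 0.0007,-0.0007,0.0144,-0.019,0.0008,0.0018,0, 0,0,0,0,0,0,0, 0,0,0,0,0,0,0]'
python3 - <<'E'
from h import *
print(env.observe()['tool_pos'],env.observe()['ee_rot']);plan([562.5,-220.2,136],down(-.33),1)
E
```

```text
time: 4.6
tool_pos: [561.4, -220.1, 134.2]
ee_rot: [[0.324, 0.946, -0.004], [0.946, -0.324, 0.002], [0.001, -0.005, -1.0]]
ft_force: [-0.2, -0.1, 0.2]
gripper_width: 85.3
[ 561.3704 -220.0548  134.1861] [[ 0.3243  0.9459 -0.0043]
 [ 0.946  -0.3243  0.002 ]
 [ 0.0005 -0.0047 -1.    ]]
1 rows [ 0.0002  0.0011 -0.0018] [-0.0047 -0.0005 -0.0003] |mm| 2.141818738076973 deg 0.27371098864143456
[[ 562. -220.  136.]]
```

```bash
python3 -m jog '[0.0002,0.0008,-0.0018,-0.0047,0,0,0, 0,0,0,0,0,0,0, 0,0,0,0,0,0,1, 0,0,0,0,0,0,1, 0,0,0,0,0,0,1, 0,0,0,0,0,0,1, 0,0,0,0,0,0,1, 0,0,0,0,0,0,1]'
python3 - <<'E'
from h import *
s=env.observe();print(s['time'],s['tool_pos'],s['ee_rot'],s['ft_force'],s['moment'],s['gripper_width'])
E
```

```text
time: 5.4
tool_pos: [561.7, -219.4, 135.1]
ee_rot: [[0.324, 0.946, -0.0], [0.946, -0.324, 0.001], [0.001, -0.0, -1.0]]
ft_force: [1.5, 0.1, 1.4]
gripper_width: 29.1
5.4 [ 561.6986 -219.3585  135.0874] [[ 0.3237  0.9461 -0.0001]
 [ 0.9461 -0.3237  0.0007]
 [ 0.0007 -0.0004 -1.    ]] [1.4772 0.0587 1.397 ] [-0.0431 -0.3214 -0.0297] 29.061750675848053
```

```bash
python3 -m jog '[0,0,-0.01,0,0,0,1, 0,0,-0.02,0,0,0,1, 0,0,-0.03,0,0,0,1, 0,0,-0.03,0,0,0,1, 0,0,-0.03,0,0,0,1, 0,0,0,0,0,0,1]'
python3 - <<'E'
from h import *
s=env.observe();print(s['ft_force'],s['gripper_width'])
plan([506,140,258],down(-.23),12)
E
```

```text
time: 6.0
tool_pos: [563.4, -220.2, 260.2]
ee_rot: [[0.324, 0.946, 0.006], [0.946, -0.324, -0.002], [-0.0, 0.006, -1.0]]
ft_force: [0.3, -0.4, -5.1]
gripper_width: 29.5
[ 0.2767 -0.3851 -5.0749] 29.465074035344255
12 rows [ 0.0275 -0.013   0.0001] [ 0.0005  0.     -0.0083] |mm| 30.41039101556439 deg 0.47674185740566544
[[ 560. -190.  260.]
 [ 552. -130.  260.]
 [ 544.  -69.  259.]
 [ 534.   -9.  259.]
 [ 524.   51.  258.]
 [ 512.  110.  258.]]
```

```bash
python3 -m jog '[0.012,-0.006,0,0,0,0,1, 0.0275,-0.013,0.0001,0,0,-0.009,1, 0.0275,-0.013,0.0001,0,0,-0.009,1, 0.0275,-0.013,0.0001,0,0,-0.009,1, 0.0275,-0.013,0.0001,0,0,-0.009,1, 0.0275,-0.013,0.0001,0,0,-0.009,1, 0.0275,-0.013,0.0001,0,0,-0.009,1, 0.0275,-0.013,0.0001,0,0,-0.009,1, 0.0275,-0.013,0.0001,0,0,-0.009,1, 0.0275,-0.013,0.0001,0,0,-0.009,1]' && python3 -m jog '[0.0275,-0.013,0.0001,0,0,-0.009,1, 0.0275,-0.013,0.0001,0,0,-0.009,1, 0.015,-0.007,0,0,0,0,1, 0,0,0,0,0,0,1, 0,0,0,0,0,0,1, 0,0,0,0,0,0,1]'
python3 - <<'E'
from h import *
c=cap('wrist','w4');s=env.observe();print(s['time'],s['tool_pos'],s['ee_rot'],s['ft_force'],s['moment'])
E
```

```text
time: 7.0
tool_pos: [517.3, 66.3, 251.2]
ee_rot: [[0.246, 0.969, -0.005], [0.969, -0.246, 0.001], [-0.0, -0.005, -1.0]]
ft_force: [1.2, -0.4, -5.8]
gripper_width: 29.0
time: 7.6
tool_pos: [503.5, 139.9, 252.8]
ee_rot: [[0.229, 0.973, -0.003], [0.973, -0.229, 0.0], [-0.0, -0.003, -1.0]]
ft_force: [0.1, -0.0, -5.9]
gripper_width: 29.3
7.65 [503.7694 139.7112 253.2118] [[ 0.2295  0.9733 -0.0022]
 [ 0.9733 -0.2295  0.0005]
 [-0.     -0.0022 -1.    ]] [ 0.239   0.3903 -5.3471] [-0.0099  0.0143  0.0027]
```

View pics/w4.png

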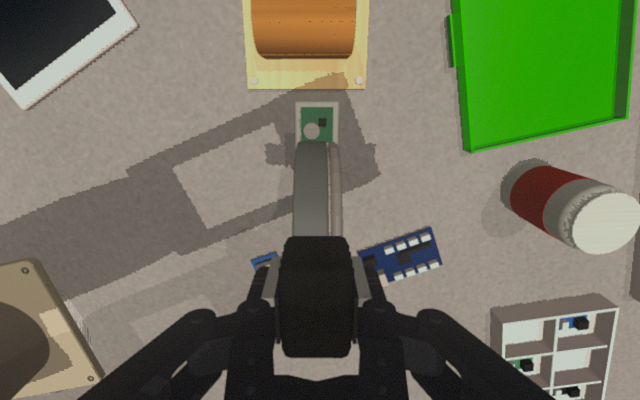

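The held gauge is square in the hand, with its foot end at (316,120). The offcut is at the top, around (305,25), and looks nearly parallel. I'll fit both.

```bash
cat > crown.py <<'E'
from h import *
from scipy.optimize import least_squares
import sys
def fitcrown(X,p0=(527,285,-.23),info=True):
    P=X.reshape(-1,3);P=P[np.isfinite(P[:,0])]
    P=P[(np.hypot(P[:,0]-527,P[:,1]-285)<75)&(P[:,2]>50)&(P[:,2]<85)]
    p=np.array(p0,float);B=p[:2].copy()
    for it in range(6):
        ay=np.array([-np.sin(p[2]),np.cos(p[2])]);y=(P[:,:2]-p[:2])@ay
        S=P[(np.abs(y)<18)]
        def res(q):
            a=np.array([-np.sin(q[1]),np.cos(q[1])]);yy=(S[:,:2]-B)@a-q[0]
            return np.hypot(yy,S[:,2]-45-q[2])-28
        r=least_squares(res,[0,p[2],0],loss='soft_l1')
        ax=np.array([np.cos(r.x[1]),np.sin(r.x[1])]);ay=np.array([-ax[1],ax[0]])
        xs=(S[:,:2]-B)@ax;h=np.percentile(xs,[.5,99.5])
        p=np.r_[B+ay*r.x[0]+ax*h.mean(),r.x[1]]
    print('crown',p,'dz',r.x[2],'len',np.diff(h),len(S),'rms',np.sqrt(np.mean(r.fun**2)))
    return p
if __name__=='__main__':
    c=dict(np.load('pics/%s.npz'%sys.argv[1]));X=cloud(c);fitcrown(X)
    Q=X.reshape(-1,3);Q=Q[np.isfinite(Q[:,0])&(np.hypot(Q[:,0]-527,Q[:,1]-285)<110)&(Q[:,2]>6)&(Q[:,2]<11)]
    print('board',cv2.minAreaRect(Q[:,:2].astype(np.float32)),len(Q))
E
python3 crown.py w4
python3 - <<'E'
from h import *
c=dict(np.load('pics/w4.npz'));X=cloud(c)
s=env.observe();R=s['ee_rot'];T=s['tool_pos']
# foot-end region: pixels
P=X[98:140,294:340].reshape(-1,3);L=(P-T)@R
L=L[(L[:,2]>100)&(L[:,2]<150)]
print('foot pts tool frame',len(L),np.percentile(L,[1,50,99],0))
white=c['image'][98:140,294:340].reshape(-1,3).mean(1)
Lw=((P-T)@R)[(white>140)];Lw=Lw[(Lw[:,2]>100)&(Lw[:,2]<140)];print(len(Lw),np.percentile(Lw,[1,50,99],0))
A=np.c_[Lw[:,0],Lw[:,1],np.ones(len(Lw))];print(np.linalg.lstsq(A,Lw[:,2],rcond=None)[0])
E
```

```text
crown [525.8856 287.054   -0.2283] dz -0.11354193675699417 len [88.2877] 4053 rms 0.7629167631876972
board ((521.756591796875, 270.82769775390625), (85.20854187011719, 130.2282257080078), 76.74845123291016) 4872
foot pts tool frame 1717 [[ 52.0135 -17.2543 111.1796]
 [ 66.1038  -0.6475 115.5614]
 [ 79.3435  16.0691 123.4712]]
328 [[ 51.3763 -15.3927 119.4973]
 [ 72.9406   2.3346 121.1595]
 [ 77.9988  15.1611 122.8093]]
[ -0.0057  -0.0048 121.5682]
```

```bash
python3 -m jog '[0.025,0.003,0,0,0,0,1, 0.025,0.003,0,0,0,0,1, 0,0,0,0,0,0,1, 0,0,0,0,0,0,1]'
python3 - <<'E'
from h import *
from crown import fitcrown
c=cap('wrist','w5');s=env.observe();print(s['time'],s['tool_pos'],s['ee_rot'],s['ft_force'],s['moment'])
E
python3 crown.py w5
```

```text
time: 8.05
tool_pos: [521.4, 187.2, 253.7]
ee_rot: [[0.229, 0.973, -0.002], [0.973, -0.229, 0.0], [-0.0, -0.002, -1.0]]
ft_force: [0.2, -0.8, -6.2]
gripper_width: 29.5
8.1 [521.2969 186.8811 253.8108] [[ 0.2292  0.9734 -0.0015]
 [ 0.9734 -0.2292  0.0002]
 [-0.0001 -0.0015 -1.    ]] [-0.4808 -0.3827 -5.7761] [-0.0647 -0.0326 -0.0131]
crown [525.6472 286.9204  -0.2279] dz -0.020594650490586543 len [88.557] 4110 rms 0.6999147368928043
board ((526.8841552734375, 293.05517578125), (130.2788543701172, 130.19009399414062), 76.837890625) 6707
```

View pics/w5.png

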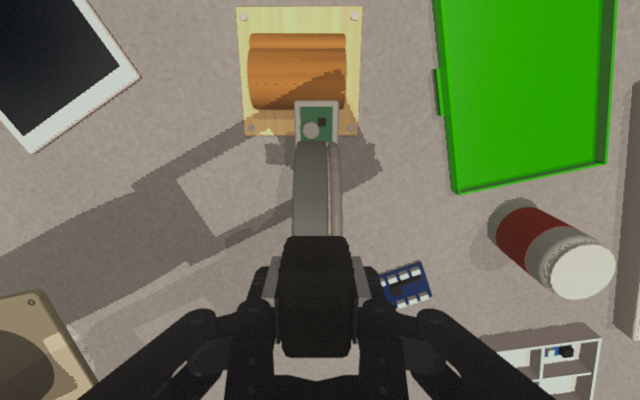

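Run:
```python
from h import *
plan([526.3,287.2,217],down(-.229),4)
```

```text
4 rows [ 0.0247 -0.0045  0.0092] [-0.0004  0.     -0.0006] |mm| 26.74409069448745 deg 0.03946530221406961
[[523. 212. 245.]
 [524. 237. 235.]
 [525. 262. 226.]
 [526. 287. 217.]]
```

```bash
python3 -m jog '[0.0247,-0.0045,0.005,0,0,0,1, 0.0247,-0.0045,0.009,0,0,0,1, 0.0247,-0.0045,0.01,0,0,-0.001,1, 0.0247,-0.0045,0.0128,-0.0015,0,-0.001,1, 0,0,0,0,0,0,1, 0,0,0,0,0,0,1, 0,0,0,0,0,0,1]'
python3 - <<'E'
from h import *
s=env.observe();print(s['time'],s['tool_pos'],s['ee_rot'],s['ft_force'],s['moment'])
plan([526.3,287.2,210],down(-.229),1)
c=cap('side','s1');im=c['image'][:,:,::-1];cv2.imwrite('pics/s1z.png',cv2.resize(im[170:330,210:370],None,fx=3.5,fy=3.5,interpolation=2))
c=cap('scene','sc1');im=c['image'][:,:,::-1];cv2.imwrite('pics/sc1z.png',cv2.resize(im[180:300,310:430],None,fx=5,fy=5,interpolation=2))
E
```

```text
time: 8.8
tool_pos: [526.8, 286.9, 218.0]
ee_rot: [[0.228, 0.974, 0.001], [0.974, -0.228, 0.0], [0.001, 0.001, -1.0]]
ft_force: [0.3, -0.9, -6.5]
gripper_width: 29.3
8.8 [526.768  286.897  217.9989] [[ 0.2277  0.9737  0.0013]
 [ 0.9737 -0.2277  0.0002]
 [ 0.0005  0.0012 -1.    ]] [ 0.2874 -0.9085 -6.4502] [-0.0176  0.0138 -0.0247]
1 rows [ 0.0002 -0.0005  0.008 ] [ 0.0012 -0.0005 -0.0008] |mm| 8.01834908415616 deg 0.08584035665417453
[[526. 287. 210.]]
```

View pics/s1z.png

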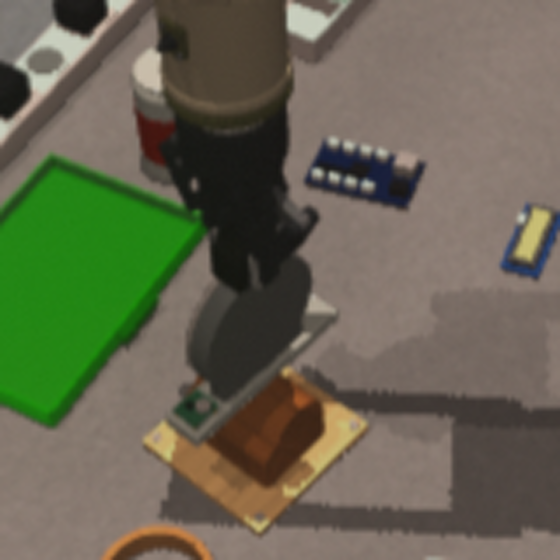

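View pics/sc1z.png

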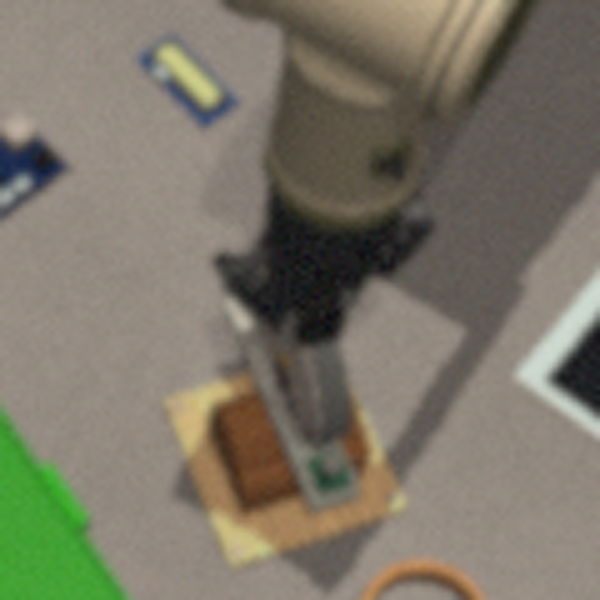

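The gauge hovers square above the crown with the foot centred. I'll lower it slowly.

```bash
python3 -m jog '[0,-0.0005,0.003,0.001,0,-0.0008,1, 0.0002,0,0.003,0,0,0,1, 0,0,0.001,0,0,0,1, 0,0,0,0,0,0,1, 0,0,0,0,0,0,1]'; python3 -m jog '[0,0,0.0005,0,0,0,1, 0,0,0.0005,0,0,0,1, 0,0,0,0,0,0,1]'; python3 -m jog '[0,0,0.0005,0,0,0,1, 0,0,0.0005,0,0,0,1, 0,0,0,0,0,0,1]'
```

```text
time: 9.4
tool_pos: [525.9, 288.4, 210.5]
ee_rot: [[0.226, 0.974, -0.0], [0.974, -0.226, 0.001], [0.001, -0.001, -1.0]]
ft_force: [-1.1, 1.0, -5.7]
gripper_width: 29.1
time: 9.7
tool_pos: [525.9, 288.5, 209.5]
ee_rot: [[0.226, 0.974, -0.0], [0.974, -0.226, 0.001], [0.001, -0.0, -1.0]]
ft_force: [-0.2, -0.1, -6.6]
gripper_width: 29.5
time: 10.0
tool_pos: [525.9, 288.4, 208.4]
ee_rot: [[0.226, 0.974, -0.0], [0.974, -0.226, 0.001], [0.001, -0.001, -1.0]]
ft_force: [0.7, -0.9, -7.3]
gripper_width: 29.5
```

```bash
python3 -m jog '[-0.0008,0,0,0,0,0,1, 0,0,0.0003,0,0,0,1, 0,0,0.0003,0,0,0,1, 0,0,0,0,0,0,1]'; python3 -m jog '[0,0,0.0003,0,0,0,1, 0,0,0.0003,0,0,0,1, 0,0,0,0,0,0,1]'
```

```text
time: 10.4
tool_pos: [525.8, 287.6, 208.1]
ee_rot: [[0.226, 0.974, -0.0], [0.974, -0.226, 0.001], [0.001, -0.0, -1.0]]
ft_force: [0.2, 0.0, -4.3]
gripper_width: 29.2
time: 10.7
tool_pos: [525.9, 287.8, 208.1]
ee_rot: [[0.226, 0.974, 0.0], [0.974, -0.226, 0.001], [0.001, 0.0, -1.0]]
ft_force: [-1.3, -0.4, 0.8]
gripper_width: 29.6
```

It made contact at z 208.1 (expected 208.1–208.6). I'll press a touch more, then compute the rocking increments for pure rolling about the crown.

```bash
python3 -m jog '[0,0,0.0002,0,0,0,1, 0,0,0,0,0,0,1, 0,0,0,0,0,0,1, 0,0,0,0,0,0,1]'
python3 - <<'E'
from h import *
s=env.observe();print(s['tool_pos'],s['ee_rot'],s['ft_force'],s['moment'])
c=cap('wrist','w6');X=cloud(c);R=s['ee_rot'];T=s['tool_pos']
im=c['image'];P=X[90:145,285:350].reshape(-1,3);L=(P-T)@R
m=(L[:,2]>110)&(L[:,2]<130)&(np.abs(L[:,1])<18);print('foot top',m.sum(),np.percentile(L[m],[1,50,99],0))
h=135.4;r=28
def T4(phi): # offcut frame y,z ; gauge turned -phi about x
    n=np.array([np.sin(phi),np.cos(phi)]);u=np.array([np.cos(phi),-np.sin(phi)])
    f=np.array([0,45])+r*n-r*phi*u; return f+h*n,n,u
N=20;th=.307
for k in range(N):
    a,n,u=T4(th*k/N);b,_,_=T4(th*(k+1)/N)
    print(k,'x %.5f z %.5f'%((b-a)@u/1000,-(b-a)@n/1000),th/N)
print(T4(0)[0],T4(th)[0])
E
```

```text
time: 11.1
tool_pos: [526.0, 287.8, 208.0]
ee_rot: [[0.226, 0.974, 0.001], [0.974, -0.226, 0.001], [0.001, 0.0, -1.0]]
ft_force: [-2.6, -1.3, 5.3]
gripper_width: 29.2
[526.0339 287.8086 207.9908] [[ 0.2259  0.9742  0.0007]
 [ 0.9742 -0.2259  0.0014]
 [ 0.0015  0.0004 -1.    ]] [-2.5925 -1.2981  5.3416] [-0.3137  0.9244 -0.0078]
foot top 1801 [[ 48.9283 -17.3552 110.7122]
 [ 65.3126  -0.283  115.1068]
 [ 79.3233  15.867  122.5777]]
0 x 0.00208 z 0.00001 0.015349999999999999
1 x 0.00208 z 0.00001 0.015349999999999999
2 x 0.00208 z -0.00000 0.015349999999999999
3 x 0.00208 z -0.00001 0.015349999999999999
4 x 0.00208 z -0.00001 0.015349999999999999
5 x 0.00208 z -0.00002 0.015349999999999999
6 x 0.00208 z -0.00003 0.015349999999999999
7 x 0.00208 z -0.00003 0.015349999999999999
8 x 0.00208 z -0.00004 0.015349999999999999
9 x 0.00208 z -0.00005 0.015349999999999999
10 x 0.00208 z -0.00005 0.015349999999999999
11 x 0.00208 z -0.00006 0.015349999999999999
12 x 0.00208 z -0.00007 0.015349999999999999
13 x 0.00208 z -0.00007 0.015349999999999999
14 x 0.00208 z -0.00008 0.015349999999999999
15 x 0.00208 z -0.00009 0.015349999999999999
16 x 0.00208 z -0.00009 0.015349999999999999
17 x 0.00208 z -0.00010 0.015349999999999999
18 x 0.00208 z -0.00011 0.015349999999999999
19 x 0.00208 z -0.00011 0.015349999999999999
[  0.  208.4] [ 41.1854 203.3579]
```

```bash
python3 -m jog '[0.00208,0,0.00001,0,-0.01535,0,1, 0.00208,0,0.00001,0,-0.01535,0,1, 0.00208,0,0,0,-0.01535,0,1, 0.00208,0,-0.00001,0,-0.01535,0,1, 0.00208,0,-0.00001,0,-0.01535,0,1]'; python3 -m jog '[0.00208,0,-0.00002,0,-0.01535,0,1, 0.00208,0,-0.00003,0,-0.01535,0,1, 0.00208,0,-0.00003,0,-0.01535,0,1, 0.00208,0,-0.00004,0,-0.01535,0,1, 0.00208,0,-0.00005,0,-0.01535,0,1, 0,0,0,0,0,0,1]'
```

```text
time: 11.65
tool_pos: [528.4, 298.1, 207.6]
ee_rot: [[0.225, 0.974, -0.017], [0.971, -0.226, -0.074], [-0.076, 0.0, -0.997]]
ft_force: [-2.2, -0.8, 5.9]
gripper_width: 29.3
time: 12.25
tool_pos: [530.8, 308.5, 206.6]
ee_rot: [[0.223, 0.974, -0.034], [0.963, -0.225, -0.149], [-0.153, 0.001, -0.988]]
ft_force: [-2.6, 0.1, 6.2]
gripper_width: 29.4
```

```bash
python3 -m jog '[0.00208,0,-0.00005,0,-0.01535,0,1, 0.00208,0,-0.00006,0,-0.01535,0,1, 0.00208,0,-0.00007,0,-0.01535,0,1, 0.00208,0,-0.00007,0,-0.01535,0,1, 0.00208,0,-0.00008,0,-0.01535,0,1]'; python3 -m jog '[0.00208,0,-0.00009,0,-0.01535,0,1, 0.00208,0,-0.00009,0,-0.01535,0,1, 0.00208,0,-0.0001,0,-0.01535,0,1, 0.00208,0,-0.00011,0,-0.01535,0,1, 0.00208,0,-0.00011,0,-0.01535,0,1, 0,0,0,0,0,0,1, 0,0,0,0,0,0,1, 0,0,0,0,0,0,1]'
python3 - <<'E'
from h import *
s=env.observe();R=s['ee_rot'];T=s['tool_pos'];print(s['time'],T,R,s['ft_force'],s['moment'],'tilt',np.arcsin(-R[2,0]))
c=cap('wrist','w7');X=cloud(c)
g=c['image']
c2=cap('scene','sc2');im=c2['image'][:,:,::-1];cv2.imwrite('pics/sc2z.png',cv2.resize(im[190:290,320:420],None,fx=6,fy=6,interpolation=2))
c3=cap('side','s2');im=c3['image'][:,:,::-1];cv2.imwrite('pics/s2z.png',cv2.resize(im[200:330,220:350],None,fx=4.5,fy=4.5,interpolation=2))
# foot top-plane slope: white strip by colour & board
P=X[85:160,285:350].reshape(-1,3);col=g[85:160,285:350].reshape(-1,3)
L=(P-T)@R
w=(col.min(1)>120)&(L[:,2]>118)&(L[:,2]<125)&(np.abs(L[:,1])<17)
A=np.c_[L[w,0],L[w,1],np.ones(w.sum())];print('foot plane in tool',np.linalg.lstsq(A,L[w,2],rcond=None)[0],w.sum(),np.percentile(L[w],[1,99],0))
E
```

```text
time: 12.75
tool_pos: [533.1, 318.3, 205.0]
ee_rot: [[0.22, 0.974, -0.051], [0.949, -0.226, -0.222], [-0.228, 0.001, -0.974]]
ft_force: [-2.5, -1.1, 4.8]
gripper_width: 29.2
time: 13.55
tool_pos: [535.4, 328.2, 202.7]
ee_rot: [[0.215, 0.974, -0.068], [0.929, -0.226, -0.294], [-0.301, 0.001, -0.953]]
ft_force: [-2.0, -0.4, 5.4]
gripper_width: 29.3
13.55 [535.3545 328.1734 202.6785] [[ 0.2153  0.9742 -0.0675]
 [ 0.9289 -0.2257 -0.2938]
 [-0.3014  0.0005 -0.9535]] [-2.022  -0.4063  5.3769] [-0.4765  0.6321 -0.0635] tilt 0.3061922797749093
foot plane in tool [  0.003    0.0071 120.7455] 517 [[ 49.8353 -16.2742 119.2048]
 [ 78.5858  15.9209 122.7264]]
```

View pics/w7.png

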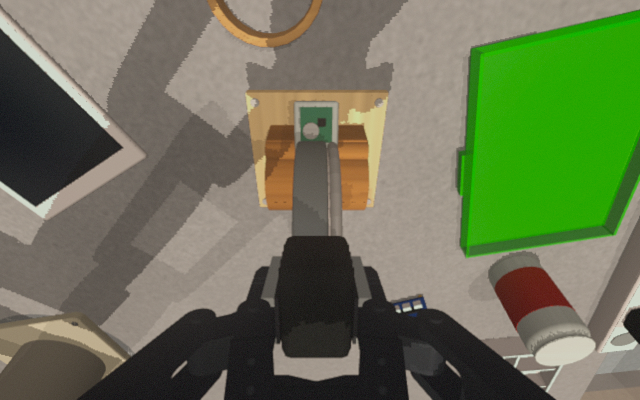

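View pics/sc2z.png

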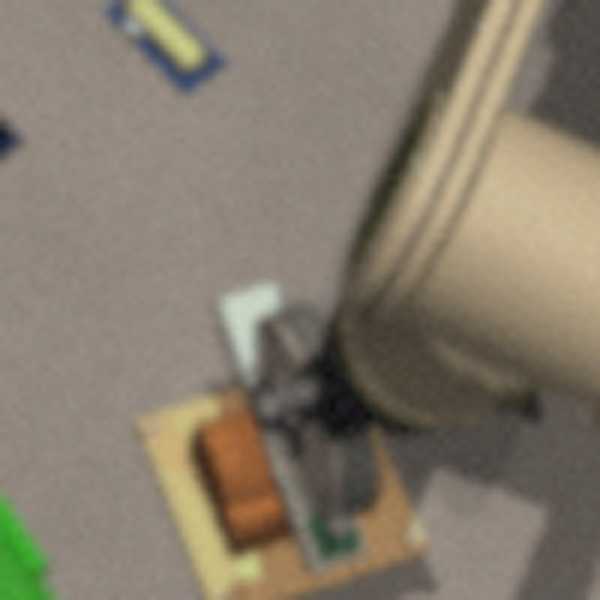

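View pics/s2z.png

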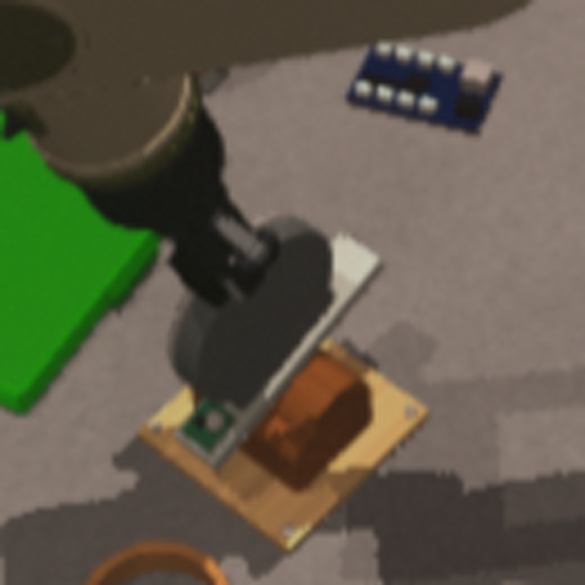

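Run:
```python
from h import *
I={f:cv2.imread('pics/%s.png'%f,0).astype(np.float32) for f in ['w4','w5','w6','w7']}
for nm,(a,b,c,d) in dict(board=(304,106,334,140),corner=(292,98,342,112),grip=(276,232,358,300)).items():
    t=I['w4'][b:d,a:c]
    t5=cv2.resize(t,None,fx=8,fy=8,interpolation=2)
    for f in ['w5','w6','w7']:
        s=cv2.resize(I[f][b-5:d+5,a-5:c+5],None,fx=8,fy=8,interpolation=2)
        r=cv2.matchTemplate(s,t5,cv2.TM_CCOEFF_NORMED);_,v,_,l=cv2.minMaxLoc(r)
        print(nm,f,(l[0]/8-5,l[1]/8-5),round(v,3))
s=env.observe();print(s['time'],s['joint_velocities'])
```

```text
board w5 (-0.5, -0.5) 0.993
board w6 (-0.75, -0.25) 0.993
board w7 (-0.75, -0.125) 0.969
corner w5 (-0.625, -0.5) 0.925
corner w6 (-0.75, -0.25) 0.968
corner w7 (-1.0, 0.25) 0.825
grip w5 (-0.125, -0.125) 0.992
grip w6 (-0.25, 0.0) 0.957
grip w7 (0.0, -0.125) 0.987
13.7 [ 0.0015 -0.0004  0.0021  0.0001 -0.0018  0.0012]
```

The gauge moved less than 0.5 px vertically in the hand view, so it hasn't slipped, and the tool tilt is 0.306. I'll wait for the pointer to settle, then make a last check.

```bash
python3 -m jog '[0,0,0,0,0,0,1,0,0,0,0,0,0,1,0,0,0,0,0,0,1,0,0,0,0,0,0,1,0,0,0,0,0,0,1,0,0,0,0,0,0,1,0,0,0,0,0,0,1,0,0,0,0,0,0,1,0,0,0,0,0,0,1,0,0,0,0,0,0,1]'; python3 -m jog '[0,0,0,0,0,0,1,0,0,0,0,0,0,1,0,0,0,0,0,0,1,0,0,0,0,0,0,1,0,0,0,0,0,0,1,0,0,0,0,0,0,1,0,0,0,0,0,0,1,0,0,0,0,0,0,1,0,0,0,0,0,0,1,0,0,0,0,0,0,1]'
python3 - <<'E'
from h import *
s=env.observe();R=s['ee_rot'];print(np.arcsin(-R[2,0]),R[2,1],np.arctan2(R[1,1],R[0,1]),s['ft_force'],np.abs(s['joint_velocities']).max())
cap('scene','sc3')
E
```

```text
time: 14.7
tool_pos: [535.4, 328.1, 202.7]
ee_rot: [[0.215, 0.974, -0.067], [0.929, -0.226, -0.294], [-0.301, 0.001, -0.954]]
ft_force: [-3.0, -1.2, 4.8]
gripper_width: 29.3
time: 15.7
tool_pos: [535.4, 328.1, 202.7]
ee_rot: [[0.215, 0.974, -0.068], [0.929, -0.226, -0.294], [-0.301, 0.001, -0.954]]
ft_force: [-2.5, -0.5, 5.7]
gripper_width: 29.3
0.3060962100720381 0.0005559869011961344 -0.22773747088714905 [-2.4762 -0.4674  5.679 ] 0.0009408342320700411
```

View pics/sc3.png

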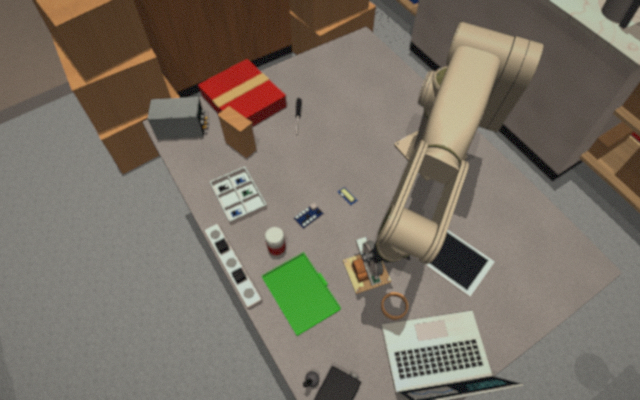

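All the bystanders are where they were: snack box (237,130), can (275,240), tape (395,305), controller (308,216). The arm is still, so I'm handing in.

```bash
python3 -c "
from rig import env
print(env.job_done())"
```

```text
the job is handed in; nothing more can be done
None
```

The gauge is handed in gripped and bearing on the crown, rocked 0.306 rad toward its sensor end. That matches the marker tab, which I measured at 0.307 ± 0.006 rad (17.6°) before grasping. I did not see the pointer on the tab in the final pose, because no camera has a usable view of the dial there. That result rests on the tilt match and the gauge not having slipped in the hand.

**What I did:** I read the tab with the wrist camera, took the gauge by its ribbed grip and set it down slowly on the crown. It went down level and square, with yaw -0.228 against the offcut's -0.228 to -0.230. The foot's middle was within about 1 mm of the crown. I then rolled it over in small steps and waited 2 s for the pointer to settle.

**Last checks:**
- **Contact:** about 11 N on the crown, with the grip opening steady at 29.3 mm.
- **Motion:** the fastest joint read 0.001 rad/s.
- **Slip in the hand:** under about 0.003 rad by comparing wrist images. A noisier fit of the foot's plane disagreed slightly, suggesting up to 0.009 rad.
- **Bystanders:** none moved in the scene picture.
- **Time:** about 16 s of the 51 s.

While I was viewing the dial, the arm reached the edge of its range: joint 3 was at 0.0224 against a limit of 0.02, and stayed inside it.

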